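# Mark a chain tensioner's deflection under a 10 N push

### The arm

A 6-joint arm with a two-finger parallel gripper is mounted at the origin on the work surface. World frame = base frame: x ahead of the robot, y to its left, z up, the work surface at z = 0. Lengths are in m, angles in rad, forces in N, time in s.
With the tool pointing down it reaches from about 0.25 to 0.775 m from the base axis. Payload 4 kg.
Tool frame: the origin (TCP) lies at the very end of the fingers, on their centre line; the grasp point (between the pads) lies 19 mm behind it (robot.tcp_to_grasp is the distance from the TCP to the grasp point, in m); z points along the fingers, y is the line along which they close (so a half turn about z gives the same grasp; the last joint's range is limited). The gripper opens to 94 mm and grips with 3 to 60 N. Pads are 16 mm wide; open, the fingers measure 119 mm over their backs; the gripper's body (75 mm by 177 mm) begins 78 mm behind the grasp point.
Start: joints at [1.165, 0.087, 1.371, -0, 1.684, -0.103], TCP at [0.164, 0.525, 0.206] pointing down, gripper open.
Joint ranges: [-3.1, 3.1], [-0.76, 2.03], [0.27, 2.55], [-1.08, 4.22], [0.17, 2.65], [-2.57, 2.57]. Speed limits (rad/s): [2.79, 2.79, 3.14, 3.14, 3.14, 3.14].

### API

Orientations are given as [roll, pitch, yaw] about the fixed x, y, z axes, in that order (R = Rz(yaw) Ry(pitch) Rx(roll)).
In Python, from bench import robot gives the robot as it stands.
- The arm moves only by the shell command python3 nudge.py, which reads ROWS from standard input. ROWS is a JSON list that holds a single list of rows (three levels of brackets), with 1 to 20 rows, each of 5 numbers: the finger opening in m, then dx, dy, dz in mm, then a turn about the tool's z in units of 0.1 rad; each row shifts and turns the commanded pose from where the row before left it, along the tool's axes as they then stand; what a row does not reach is not made up. A row lasts 1/12 s, in which the tool goes at most 0.0417 m and 0.125 rad, less where a joint would pass 70% of its speed; a pose out of reach is approached as far as the arm can. The fingers move at their own pace and stop on an object; the grip force is fixed at half the most. Time passes only in rows, so rows that do not move let the fingers close. It prints the time, the measured TCP pose, the force, the opening and the grip force at its end. Input that does not fit is refused with a message, and nothing moves.
- robot.get_obs(): the state, without advancing time (a new reading comes with each control period).
- robot.snapshot(name): name is "scene" or "top"; returns a dict with "color" (480x640x3 uint8, blue, green, red), "fx", "fy", "cx", "cy" (pixels), "extrinsics" (4x4, takes a point from world to camera coordinates). Camera axes: x right, y down, z forward; pixel columns grow to the right and rows downward; lengths in m; the calibration is good to about 2 mm. A picture is of the moment at which its call begins. There is no depth.
- robot.close_job(): hands the job in; it is judged then, once.
The state is a dict: "time": time; "joint_positions": joint angles; "qvel": joint speeds; "joint_torque": joint torques, N m; "tool_pos": TCP position; "ee_rot": TCP orientation; "wrist_force": force on the tool from outside, world axes, zero at the start; "wrist_torque": the same for the moment, N m; "width": finger opening in m; "finger_force": force on a finger pad.
Only numpy, scipy, OpenCV 4.12 (cv2) and the standard library are available. Lean on these libraries where they do the work, as an engineer would, in place of code of your own. Each camera call takes 0.05 s, during which the arm holds its last target. There are 200 camera calls.

### The job

Push the roller of the sprung tensioner arm along its travel, without gripping it, until you press with a steady 10 N; hold that for a second, note where the red pointer stands on the scale, and ease the arm back to rest without letting it snap. Then move the orange cursor to that reading, let go of it, push the roller to 10 N once more and hold for a second to show that the pointer lines up with the cursor, and ease the arm back to rest. Never press the roller beyond 15 N, leave the cursor at its mark and do not disturb the other things.

Things in the scene. Friction and masses are not known exactly. Their poses are not given: they have to be found in the camera images.
- tester: Fixed aluminium base plate 300 x 280 x 12 mm on the table. Origin on the table under the scale; plate spans own x -100..200, y -140..140 mm; own -x looks to the robot. Dark spring drum (radius 34, hub top 68 mm up) at own x +160, y 0. White scale band, radius 165 to 199 mm about the pivot, a division every 0.1 rad from 0 (green) to 1.0.
- pivot (a point): On the vertical pivot axis of both arm and cursor, 40 mm above the table; frame parallel to the plate's. At reading q an arm or cursor points from here along the plate's own -x turned by (q - 0.5) rad counterclockwise seen from above: at 0 it leans to own +y, at 0.5 it lies along own -x, and growing readings move it towards own -y.
- tensioner (a joint): Blue sprung arm (bar 20 mm wide, 30 to 40 mm above the table) swinging level about the pivot, rad: 0 (rest, on its stop) to 0.95, the scale reading of its red pointer. Preload 1.0 to 2.4 N at the roller, then force grows evenly at 15 to 36 N per rad: the spring differs every time and 10 N reads anywhere from 0.2 to 0.6. Let go, it snaps back fast.
- roller: Black upright roller, free to spin, on the arm's end, 22 mm diameter, 45 mm tall (40 to 85 mm above the table), axis 150 mm from the pivot. Origin at the centre of its underside. To be pushed square to the arm with shut fingers, from the side that faces the plate's own +y; pinching it may overload it.
- pointer (a point): Tip of the red pointer on the arm, 188 mm from the pivot and 34 mm above the table; its x axis runs along the arm towards the pivot.
- cursor (a joint): Orange cursor's angle about the same pivot, rad, on the same scale, 0 to 1.0 (lined up with the pointer when both joints read the same). It stays where it is left (about 1.2 N at the tab moves it). Starts near the far end of the scale, at 0.80 to 0.97.
- cursor_tab (a point): Centre of the top of the cursor's upright orange tab, 205 mm from the pivot, 56 mm above the table. The tab is 10 mm thick along its travel, 22 mm long along the radius and 40 mm tall (from 16 mm above the table), to be pinched from above; x axis runs along the cursor towards the pivot.
- spare_wheel: Loose grey plastic ring, 38 mm diameter, 10 mm tall, on a back corner of the base plate. Bystander; origin under its centre.
- axle_bush: Loose brass flanged bush, 26 mm diameter, 24 mm tall, on the other back corner of the base plate. Bystander; origin under its centre.
- bangle: Amber bead bangle, 82 mm across, 14 mm tall, lying on the table at the side. Bystander; origin under its centre.
- dish: Bone-coloured ceramic dish, 100 mm across, 30 mm tall, with a green glass marble in it, at the side. Bystander; origin under its centre.
- tag_holder: Black plastic key tag holder with coloured tags, 70 x 50 x 62 mm, at the side. Bystander; origin under its centre.
- lube: Small bottle with red cap, 44 mm diameter, 120 mm tall, at the side. Bystander; origin under its centre.

How it is judged:
On the way, in this order (a step that is already met when the one before it is completed fails the run):
1. the fingers press the roller steadily with 8.5 to 11.5 N for 0.7 s (contact force between the fingers and roller between 8.5 and 11.5 N), for 0.7 s.
2. the arm is back at rest (reading below 0.05), the cursor has been brought to a reading between 0.12 and 0.73 and the fingers are off both (value of joint tensioner below 0.05 rad and value of joint cursor between 0.12 and 0.73 rad and contact force between the fingers and roller below 0.1 N and distance between the grasp point and cursor_tab above 0.03 m), for 0.1 s.
3. the fingers press the roller with 8.5 to 11.5 N for 0.7 s while pointer and cursor line up within 0.035 rad (a third of a division) (all of step 1 and angle between the x axis of pointer and the x axis of cursor_tab, either way round below 0.035 rad), for 0.7 s.
At the end, for the whole second after the job is handed in: The arm is back at rest (reading below 0.05 rad) and the cursor stands still on the scale where the check push confirmed it (between 0.12 and 0.73 rad) (value of joint tensioner below 0.05 rad and value of joint cursor between 0.12 and 0.73 rad and velocity of joint cursor between -0.05 and 0.05 rad/s); the robot touches nothing.
It fails at once if the roller is pressed with more than 15 N (contact force between anything else and roller above 15 N).
It fails at once if the arm is let snap back (faster than 2 rad/s) (velocity of joint tensioner below -2 rad/s).
It fails at once if a bystander is moved by more than 30 mm (distance of any of spare_wheel, axle_bush, bangle, dish, tag_holder, lube from where it was at the start of the episode above 0.03 m).
It also fails if it takes over 72 s, if anything falls off the work surface, if the arm or the gripper's body presses on something with over 40 N, if the wrist force passes 120 N, or if a joint passes its speed limit or range.

## Working session

There is one attempt and no reset: what is moved stays moved. The work goes in short steps, Python scripts to look and compute and a shell command to move; the robot and the scene stay as the last step left them, time stands still between calls to the robot, and variables do not carry over. Pictures are saved under pics/ and viewed, at most 10 in all, crops included, and the job is handed in when it is done.

```bash
ls; mkdir -p pics; python3 - <<'E'
from bench import robot
import cv2
for n in("scene","top"):
    s=robot.snapshot(n);cv2.imwrite(f"pics/{n}0.png",s["color"])
    print(n,s["fx"],s["fy"],s["cx"],s["cy"],s["extrinsics"].round(4).tolist())
print(robot.get_obs())
E
```

```text
bench.py
nudge.py
pics
scene 557.377794719926 557.377794719926 320.3122278887003 236.25578552138802 [[0.6474, 0.7621, 0.0112, -0.4027], [0.6276, -0.5247, -0.5752, -0.3496], [-0.4325, 0.3794, -0.8179, 1.5519], [0.0, 0.0, 0.0, 1.0]]
top 616.1376879996477 616.1376879996477 326.80454369266073 237.34255256031514 [[0.0078, -0.9996, 0.0267, -0.0355], [-0.9924, -0.011, -0.1227, 0.6203], [0.1229, -0.0255, -0.9921, 1.4765], [0.0, 0.0, 0.0, 1.0]]
{'time': 0.1, 'joint_positions': array([ 1.16488207e+00,  8.78815031e-02,  1.37207491e+00, -1.11075389e-05,
        1.68361827e+00, -1.03073798e-01]), 'qvel': array([ 0.00071144, -0.00162179, -0.00400165, -0.00071698,  0.0001408 ,
       -0.00105   ]), 'joint_torque': array([ 2.42496688e-03, -3.41250658e+01, -3.03301942e+01,  7.19741802e-02,
        3.03739531e-02, -1.12364153e-04]), 'tool_pos': array([0.16382664, 0.52451777, 0.20443533]), 'ee_rot': array([-3.13962001e+00, -1.92952789e-04,  2.83875076e+00]), 'wrist_force': array([-0.59133506,  0.44054887,  0.03627641]), 'wrist_torque': array([-0.00394893,  0.01264149, -0.01770965]), 'finger_force': 0.0, 'width': 0.0939968302189951}
```
View pics/top0.png

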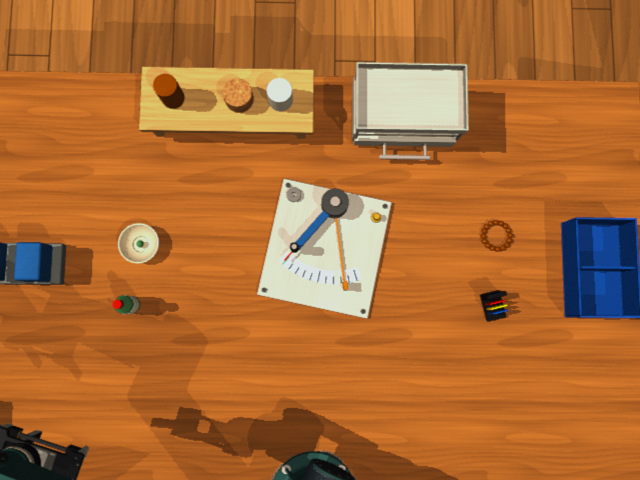

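View pics/scene0.png

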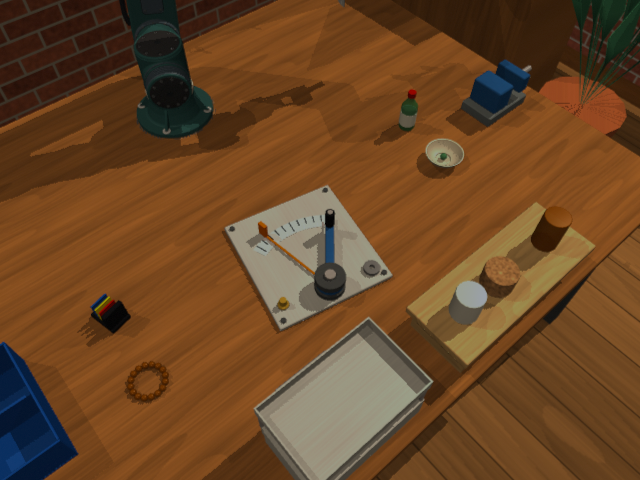

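The top view shows the plate with corners near (284,179), (394,203), (369,319) and (257,295). The hub is at (335,201), the roller at (294,247), and the cursor tab at (346,286). Next I'll measure these by colour.

```bash
cat > h.py <<'E'
import numpy as np, cv2
from bench import robot
def cast(s,uv,z):
    E=np.array(s["extrinsics"]);R,t=E[:3,:3],E[:3,3]
    uv=np.atleast_2d(uv).astype(float)
    d=np.c_[(uv[:,0]-s["cx"])/s["fx"],(uv[:,1]-s["cy"])/s["fy"],np.ones(len(uv))]@R
    c=-R.T@t
    return c+d*((z-c[2])/d[:,2])[:,None]
def proj(s,P):
    E=np.array(s["extrinsics"]);p=np.atleast_2d(P)@E[:3,:3].T+E[:3,3]
    return np.c_[s["fx"]*p[:,0]/p[:,2]+s["cx"],s["fy"]*p[:,1]/p[:,2]+s["cy"]]
def cen(mask,roi):
    m=np.zeros(mask.shape,np.uint8);x0,y0,x1,y1=roi;m[y0:y1,x0:x1]=mask[y0:y1,x0:x1]
    n,l,st,c=cv2.connectedComponentsWithStats(m);i=1+np.argmax(st[1:,4]);return c[i],st[i,4],(l==i).astype(np.uint8)
E
python3 - <<'E'
from h import *
s=robot.snapshot("top");im=s["color"];hsv=cv2.cvtColor(im,cv2.COLOR_BGR2HSV);H,S,V=cv2.split(hsv)
roi=(240,160,410,335)
c,a,m=cen(((S<70)&(V>80)).astype(np.uint8),roi)
cs,_=cv2.findContours(m,0,2);hull=cv2.convexHull(np.vstack(cs))
r=cv2.minAreaRect(hull);
ap=cv2.approxPolyDP(hull,6,True)[:,0]; print(a,r,ap.tolist())
W=cast(s,ap,.012)[:,:2];print(W.round(4).tolist())
# rectangle in world
hw=cast(s,hull[:,0],.012)[:,:2].astype(np.float32);rr=cv2.minAreaRect(hw);print("worldrect",rr)
blue=((H>95)&(H<125)&(S>110)&(V>50)).astype(np.uint8);cb,a,mb=cen(blue,roi)
P=cast(s,np.argwhere(mb)[:,::-1],.04)[:,:2];u=np.linalg.svd(P-P.mean(0))[2][0];print("blue",a,P.mean(0),np.degrees(np.arctan2(u[1],u[0])))
ora=((H>5)&(H<18)&(S>190)&(V>150)).astype(np.uint8)
co,a,mo=cen(ora,(325,215,365,300));P=cast(s,np.argwhere(mo)[:,::-1],.03)[:,:2];u=np.linalg.svd(P-P.mean(0))[2][0];print("or",a,co,P.mean(0),np.degrees(np.arctan2(u[1],u[0])))
# tab
print("tab guess",cast(s,(346,286),.056))
dk=((V<75)).astype(np.uint8);cd,a,md=cen(dk,(310,180,360,225));print("hub",cd,a,cv2.minEnclosingCircle(cv2.findContours(md,0,2)[0][0]),cast(s,cd,.06))
cr,a,_=cen(dk,(285,235,303,258));print("roller",cr,a,cast(s,cr,.085))
cv2.imwrite("pics/c1.png",cv2.resize(im[165:330,240:410],None,fx=3.6,fy=3.6,interpolation=2))
E
```

```text
11873 ((324.4690856933594, 248.0830078125), (112.71300506591797, 118.788330078125), 12.295267105102539) [[284, 179], [390, 202], [367, 317], [257, 293]]
[[0.7713, 0.079], [0.7157, -0.1894], [0.4269, -0.1311], [0.4836, 0.1409]]
worldrect ((0.5985802412033081, -0.025070369243621826), (0.2785341441631317, 0.298380047082901), 78.2439193725586)
blue 318 [0.64159593 0.00760172] 139.38346380599552
or 67 [339.37313433 246.2238806 ] [ 0.60003714 -0.06108737] -172.34189424700853
tab guess [[ 0.50082412 -0.07638797  0.056     ]]
hub [334.875   213.53125] 64 ((334.0, 208.0), 12.041694641113281) [[ 0.67662238 -0.04832351  0.06      ]]
roller [295.07894737 247.63157895] 38 [[0.58938398 0.04672537 0.085     ]]
```

View pics/c1.png

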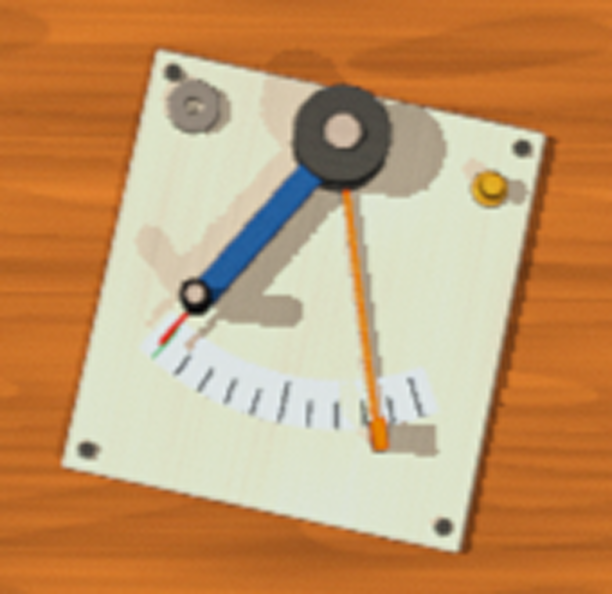

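Units first: shifts go in mm and turns go in units of 0.1 rad. So -0.0313 m is -31.3, -0.0163 m is -16.3.

```bash
cat >> h.py <<'E'
YAW=np.radians(-11.76);PIV=np.array([.7063,-.0475])
def ang(q): return YAW+np.pi+q-.5
def rad(q): return np.array([np.cos(ang(q)),np.sin(ang(q))])
def tan(q): return np.array([-np.sin(ang(q)),np.cos(ang(q))])
def go(xy,z,yaw):
    o=robot.get_obs();p=o["tool_pos"];y=o["ee_rot"][2];d=np.r_[xy,z]-p
    X=np.array([np.cos(y),np.sin(y)]);Y=np.array([np.sin(y),-np.cos(y)])
    t=-((yaw-y+np.pi)%(2*np.pi)-np.pi)
    print("t %.2f yaw %.3f tool d:"%(o["time"],y),(d[:2]@X).round(4),(d[:2]@Y).round(4),(-d[2]).round(4),"turn %.3f"%t,"F tool",(o["wrist_force"][:2]@X).round(2),(o["wrist_force"][:2]@Y).round(2),"Fz",o["wrist_force"][2].round(2),"w",o["width"].round(4))
E
python3 - <<'E'
from h import *
s=robot.snapshot("top");print(cast(s,(335.3,201.1),.068),cast(s,(294.3,246.5),.085),PIV+.15*rad(0))
o=robot.snapshot("scene");print(proj(o,np.r_[PIV,.068]),proj(o,np.r_[PIV+.15*rad(0),.085]),proj(o,np.r_[PIV+.205*rad(.839),.056]),proj(s,np.r_[PIV+.205*rad(.839),.056]))
E
echo '[[[0, -31.3, -16.3, 0, 0], [0, -31.3, -16.3, 0, 0], [0, -31.3, -16.3, 0, 0], [0, -31.3, -16.3, 0, 0], [0, -31.3, -16.3, 0, 0], [0, -31.3, -16.3, 0, 0], [0, -31.3, -16.3, 0, 0], [0, -31.3, -16.3, 0, 0], [0, -31.3, -16.3, 0, 0], [0, -31.3, -16.3, 0, 0], [0, -31.3, -16.3, 0, 0], [0, -31.3, -16.3, 0, 0], [0, -31.3, -16.3, 0, 0], [0, -31.3, -16.3, 0, 0], [0, -31.3, -16.3, 0, 0], [0, -31.3, -16.3, 0, 0], [0, -31.3, -16.3, 0, 0], [0, -31.3, -16.3, 0, 0], [0, 0, 0, 0, 0]]]' | python3 nudge.py
echo '[[[0, 0, 0, 0, 1.25], [0, 0, 0, 0, 1.25], [0, 0, 0, 0, 1.25], [0, 0, 0, 0, 1.25], [0, 0, 0, 0, 1.25], [0, 0, 0, 0, 1.25], [0, 0, 0, 0, 1.25], [0, 0, 0, 0, 1.25], [0, 0, 0, 0, 1.25], [0, 0, 0, 0, 1.25], [0, 0, 0, 0, 1.25], [0, 0, 0, 0, 1.25], [0, 0, 0, 0, 1.25], [0, 0, 0, 0, 1.25], [0, 0, 0, 0, 1.25], [0, 0, 0, 0, 1], [0, 0, 0, 0, 0], [0, 0, 0, 0, 0]]]' | python3 nudge.py
python3 -c "
from h import *
go(PIV+.15*rad(0)-.034*tan(0),.052,ang(0)-np.pi/2)"
```

```text
[[ 0.70590853 -0.04885914  0.068     ]] [[0.59206729 0.04861198 0.085     ]] [0.59208264 0.04973371]
[[329.39872778 274.02026249]] [[329.02595723 212.5247772 ]] [[261.31493712 224.4018739 ]] [[345.3608772  285.03497396]]
time: 1.83
tool_pos: [0.6174, 0.0717, 0.2034]
ee_rot: [-3.139, 0.0, 2.833]
wrist_force: [-0.8, -0.3, -0.7]
width: 0.0002
finger_force: 0.0
time: 3.33
tool_pos: [0.6139, 0.0773, 0.2054]
ee_rot: [-3.141, 0.0, 0.867]
wrist_force: [0.1, 0.7, 0.6]
width: 0.0006
finger_force: 0.0Traceback (most recent call last):
  File "<string>", line 3, in <module>
    go(PIV+.15*rad(0)-.034*tan(0),.052,ang(0)-np.pi/2)
    ~~^^^^^^^^^^^^^^^^^^^^^^^^^^^^^^^^^^^^^^^^^^^^^^^^
  File "h.py", line 23, in go
    print("t %.2f yaw %.3f tool d:"%(o["time"],y),(d[:2]@X).round(4),(d[:2]@Y).round(4),(-d[2]).round(4),"turn %.3f"%t,"F tool",(o["wrist_force"][:2]@X).round(2),(o["wrist_force"][:2]@Y).round(2),"Fz",o["wrist_force"][2].round(2),"w",o["width"].round(4))
                                                                                                                                                                                                                                          ^^^^^^^^^^^^^^^^
AttributeError: 'float' object has no attribute 'round'
```

```bash
sed -i 's/o\["width"\].round(4)/o["width"]/' h.py
echo '[[[0, 0, 0, 30, 0], [0, 0, 0, 30, 0], [0, 0, 0, 30, 0], [0, 0, 0, 30, 0], [0, 0, 0, 20, 0], [0, 0, 0, 13.5, 0], [0, 0, 0, 0, 0], [0, 0, 0, 0, 0]]]' | python3 nudge.py
python3 -c "
from h import *
go(PIV+.15*rad(0)-.019*tan(0),.052,ang(0)-np.pi/2)"
```

```text
time: 4.0
tool_pos: [0.6136, 0.0771, 0.0512]
ee_rot: [-3.14, 0.001, 0.865]
wrist_force: [0.8, 0.4, 0.3]
width: 0.0006
finger_force: 0.0
t 4.00 yaw 0.865 tool d: -0.0158 0.0014 -0.0008 turn -0.000 F tool 0.85 0.35 Fz 0.28 w 0.0005991952451579265
```

In the tool's units: 0.0014 m is 1.4, -0.0004 m is -0.4, -0.025 rad is -0.25.

```bash
echo '[[[0, -6, 1.4, 0, 0], [0, -6, 0, 0, 0], [0, -3.5, 0, 0, 0], [0, -3.7, -0.4, 0, -0.25], [0, -3.7, -0.4, 0, -0.25], [0, -3.7, -0.4, 0, -0.25], [0, -3.7, -0.4, 0, -0.25], [0, 0, 0, 0, 0], [0, 0, 0, 0, 0]]]' | python3 nudge.py
python3 -c "
from h import *
go(PIV+.15*rad(.1)-.019*tan(.1),.052,ang(.1)-np.pi/2)"
```

```text
time: 4.75
tool_pos: [0.5968, 0.0549, 0.0541]
ee_rot: [3.138, -0.006, 0.963]
wrist_force: [3.6, 5.3, 1.0]
width: 0.0005
finger_force: 2.8
t 4.75 yaw 0.963 tool d: -0.0029 -0.0017 0.0021 turn -0.002 F tool 6.4 -0.11 Fz 1.01 w 0.0005410666795999482
```

In the tool's units: -0.003 m is -3, -0.0006 m is -0.6, -0.02 rad is -0.2.

```bash
echo '[[[0, -3, -0.6, 0, -0.2], [0, -3, -0.6, 0, -0.2], [0, 0, 0, 0, 0], [0, 0, 0, 0, 0]]]' | python3 nudge.py
python3 -c "
from h import *
go(PIV+.15*rad(.14)-.019*tan(.14),.052,ang(.14)-np.pi/2)"
echo '[[[0, 0, 0, 0, 0]]]' | python3 nudge.py|grep force
echo '[[[0, 0, 0, 0, 0]]]' | python3 nudge.py|grep force
echo '[[[0, 0, 0, 0, 0]]]' | python3 nudge.py|grep force
```

```text
time: 5.08
tool_pos: [0.5927, 0.0512, 0.0541]
ee_rot: [3.138, -0.007, 1.004]
wrist_force: [3.8, 6.1, 0.2]
width: 0.0003
finger_force: 3.4
t 5.08 yaw 1.004 tool d: -0.0035 -0.0012 0.0021 turn -0.002 F tool 7.21 -0.08 Fz 0.23 w 0.0002861381511660184
wrist_force: [4.0, 6.7, -0.1]
finger_force: 3.4
wrist_force: [4.2, 5.9, 1.0]
finger_force: 3.4
wrist_force: [3.5, 6.0, 0.3]
finger_force: 3.4
```

```bash
cat >> h.py <<'E'
def pointer():
    for n in("top","scene"):
        s=robot.snapshot(n);H,S,V=cv2.split(cv2.cvtColor(s["color"],cv2.COLOR_BGR2HSV))
        m=(((H<4)|(H>174))&(S>130)&(V>80)).astype(np.uint8)
        c=proj(s,np.r_[PIV+.18*rad(.25),.034])[0].astype(int)
        k=np.zeros_like(m);k[c[1]-40:c[1]+40,c[0]-60:c[0]+60]=1;a=np.argwhere(m*k)[:,::-1]
        if len(a)<3: print(n,"none",len(a));continue
        P=cast(s,a,.034)[:,:2]-PIV;r=np.hypot(*P.T);ok=(r>.155)&(r<.195);P=P[ok]
        if len(P): print(n,len(P),"q",np.round((np.arctan2(*P.mean(0)[::-1])-ang(.5)+np.pi)%(2*np.pi)-np.pi+.5,4),"r",r[ok].mean().round(4))
        cv2.imwrite(f"pics/p_{n}.png",cv2.resize(s["color"][c[1]-75:c[1]+75,c[0]-100:c[0]+100],None,fx=4,fy=4,interpolation=2))
E
python3 -c "
from h import *
pointer()"
```

```text
top none 2
scene none 0
```

```bash
echo '[[[0, -3, -0.5, 0, -0.2], [0, -3, -0.5, 0, -0.2], [0, -3, -0.5, 0, -0.2], [0, 0, 0, 0, 0], [0, 0, 0, 0, 0]]]' | python3 nudge.py|grep -A2 force
echo '[[[0, 0, 0, 0, 0]]]' | python3 nudge.py|grep _force
echo '[[[0, 0, 0, 0, 0]]]' | python3 nudge.py|grep _force
echo '[[[0, 0, 0, 0, 0]]]' | python3 nudge.py
python3 -c "
from h import *
go(PIV+.15*rad(.2)-.019*tan(.2),.052,ang(.2)-np.pi/2);pointer()
for n in('top','scene'):
    s=robot.snapshot(n);c=proj(s,np.r_[PIV+.17*rad(.25),.034])[0].astype(int);cv2.imwrite(f'pics/p_{n}.png',cv2.resize(s['color'][c[1]-75:c[1]+75,c[0]-75:c[0]+75],None,fx=4,fy=4,interpolation=2))
a=[cv2.imread(f'pics/p_{n}.png')[:,:400*2][:, 100:500] for n in('top','scene')];cv2.imwrite('pics/p.png',np.hstack(a))"
```

```text
wrist_force: [3.7, 7.9, 0.2]
width: 0.0004
finger_force: 4.3
wrist_force: [3.5, 7.5, 0.3]
finger_force: 4.3
wrist_force: [4.3, 7.5, 0.0]
finger_force: 4.3
time: 6.1
tool_pos: [0.587, 0.0453, 0.0542]
ee_rot: [3.138, -0.008, 1.064]
wrist_force: [4.0, 7.0, -0.3]
width: 0.0002
finger_force: 4.3
t 6.10 yaw 1.064 tool d: -0.0045 -0.0007 0.0022 turn -0.001 F tool 8.08 0.05 Fz -0.3 w 0.0001898219646171995
top none 0
scene none 0
```

View pics/p.png

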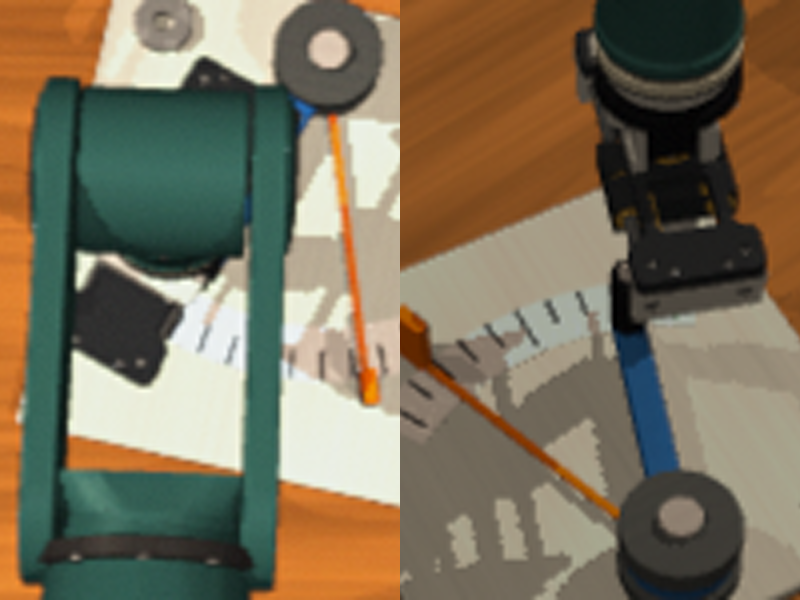

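The pointer is hidden behind the gripper in both views, but the blue arm shows in the scene view, running from about (630,330) to (660,470). I'll read the angle from the bar instead.

```bash
cat >> h.py <<'E'
def blue(im=None):
    s=robot.snapshot("scene");im=s["color"] if im is None else im
    H,S,V=cv2.split(cv2.cvtColor(im,cv2.COLOR_BGR2HSV))
    m=((H>95)&(H<125)&(S>110)&(V>40))
    a=np.argwhere(m)[:,::-1];P=cast(s,a,.04)[:,:2]-PIV;r=np.hypot(*P.T);th=np.arctan2(P[:,1],P[:,0])%(2*np.pi)-ang(.5)+.5
    ok=(r>.045)&(r<.125)&(abs(th-.4)<.8);r,th=r[ok],th[ok]
    out=[th[(r>x)&(r<x+.02)].mean().round(4) for x in(.045,.065,.085,.105)]
    print("blue q",out,len(r))
E
python3 -c "
from h import *
blue(cv2.imread('pics/scene0.png'));blue()"
```

```text
blue q [np.float64(-0.0249), np.float64(-0.0179), np.float64(-0.0206), np.float64(-0.0123)] 228
blue q [np.float64(0.1874), np.float64(0.1847), np.float64(0.1832), np.float64(0.1867)] 239
```

In the tool's units: -0.0026 m is -2.6, -0.0003 m is -0.3, -0.0175 rad is -0.175.

```bash
echo '[[[0, -2.6, -0.3, 0, -0.175], [0, -2.6, -0.3, 0, -0.175], [0, -2.6, -0.3, 0, -0.175], [0, 0, 0, 0, 0], [0, 0, 0, 0, 0]]]' | python3 nudge.py|grep _force
for i in 1 2 3 4 5 6; do echo '[[[0, 0, 0, 0, 0]]]' | python3 nudge.py|grep _force; done
python3 -c "
from h import *
go(PIV+.15*rad(.25)-.019*tan(.25),.052,ang(.25)-np.pi/2);blue()"
```

```text
wrist_force: [4.4, 8.6, 0.2]
finger_force: 5.1
wrist_force: [4.6, 9.6, 1.2]
finger_force: 5.1
wrist_force: [4.7, 8.4, 1.2]
finger_force: 5.1
wrist_force: [4.7, 10.0, 0.6]
finger_force: 5.1
wrist_force: [4.0, 9.3, 0.3]
finger_force: 5.1
wrist_force: [4.2, 8.0, -0.6]
finger_force: 5.1
wrist_force: [3.4, 8.5, -0.2]
finger_force: 5.1
t 7.32 yaw 1.117 tool d: -0.0049 -0.0007 0.0022 turn 0.001 F tool 9.17 -0.66 Fz -0.24 w 0.00046025671467409197
blue q [np.float64(0.2376), np.float64(0.233), np.float64(0.2355), np.float64(0.2337)] 241
```

```bash
echo '[[[0, 0, 0, 0, 0], [0, 0, 0, 0, 0], [0, 0, 0, 0, 0], [0, 0, 0, 0, 0], [0, 0, 0, 0, 0], [0, 0, 0, 0, 0], [0, 0, 0, 0, 0], [0, 0, 0, 0, 0], [0, 0, 0, 0, 0]]]' | python3 nudge.py
python3 -c "
from h import *
blue()"
echo '[[[0, 3.7, 0.5, 0, 0.25], [0, 3.7, 0.5, 0, 0.25], [0, 3.7, 0.5, 0, 0.25], [0, 3.7, 0.5, 0, 0.25], [0, 3.7, 0.5, 0, 0.25], [0, 3.7, 0.5, 0, 0.25], [0, 3.7, 0.5, 0, 0.25], [0, 3.7, 0.5, 0, 0.25], [0, 3.7, 0.5, 0, 0.25], [0, 3.7, 0.5, 0, 0.25], [0, 4, 0, 0, 0], [0, 4, 0, 0, 0], [0, 6, 0, 0, 0], [0, 10, 0, 0, 0], [0, 10, 0, 0, 0], [0, 0, 0, 0, 0]]]' | python3 nudge.py
python3 -c "
from h import *
blue()
o=robot.get_obs();print(ang(0)-np.pi/2)
go(PIV+.205*rad(.839),.13,ang(.839)-np.pi)"
```

```text
time: 8.12
tool_pos: [0.5827, 0.0396, 0.0542]
ee_rot: [3.138, -0.01, 1.117]
wrist_force: [4.4, 9.5, 0.6]
width: 0.0003
finger_force: 5.1
blue q [np.float64(0.2376), np.float64(0.233), np.float64(0.2355), np.float64(0.2337)] 241
time: 9.5
tool_pos: [0.6271, 0.0919, 0.0517]
ee_rot: [-3.141, -0.001, 0.868]
wrist_force: [0.4, -0.9, 0.4]
width: 0.0007
finger_force: 0.0
blue q [np.float64(-0.0262), np.float64(-0.0179), np.float64(-0.0206), np.float64(-0.0126)] 227
0.8655456067603633
t 9.55 yaw 0.868 tool d: -0.2065 0.0132 -0.0783 turn 0.734 F tool -0.54 1.12 Fz -0.15 w 0.0007028919776150945
```

In the tool's units: -0.03 m is -30, -0.04 m is -40, 0.1225 rad is 1.225.

```bash
echo '[[[0, 0, 0, -40, 0], [0, 0, 0, -38.3, 0], [0.03, -30, 2, 0, 0], [0.03, -30, 2, 0, 0], [0.03, -30, 2, 0, 0], [0.03, -30, 2, 0, 0], [0.03, -30, 2, 0, 0], [0.03, -30, 2, 0, 0], [0.03, -26.5, 1.2, 0, 0], [0.03, 0, 0, 0, 1.225], [0.03, 0, 0, 0, 1.225], [0.03, 0, 0, 0, 1.225], [0.03, 0, 0, 0, 1.225], [0.03, 0, 0, 0, 1.225], [0.03, 0, 0, 0, 1.225], [0.03, 0, 0, 0, 0], [0.03, 0, 0, 0, 0]]]' | python3 nudge.py
python3 -c "
from h import *
go(PIV+.205*rad(.839),.035,ang(.839)-np.pi)
s=robot.snapshot('scene');H,S,V=cv2.split(cv2.cvtColor(s['color'],cv2.COLOR_BGR2HSV))
m=((H>5)&(H<18)&(S>190)&(V>150)).astype(np.uint8);c=proj(s,np.r_[PIV+.205*rad(.839),.046])[0];print(c)
cv2.imwrite('pics/cu.png',cv2.resize(s['color'][150:300,190:340],None,fx=4,fy=4,interpolation=2))"
```

```text
time: 10.97
tool_pos: [0.5022, -0.0756, 0.1302]
ee_rot: [-3.142, 0.0, 0.134]
wrist_force: [0.4, -0.6, 0.1]
width: 0.0296
finger_force: 0.0
t 10.97 yaw 0.134 tool d: 0.001 -0.0007 0.0952 turn 0.001 F tool 0.34 0.69 Fz 0.09 w 0.029611698900004042
[261.64617456 227.00625742]
```

View pics/cu.png

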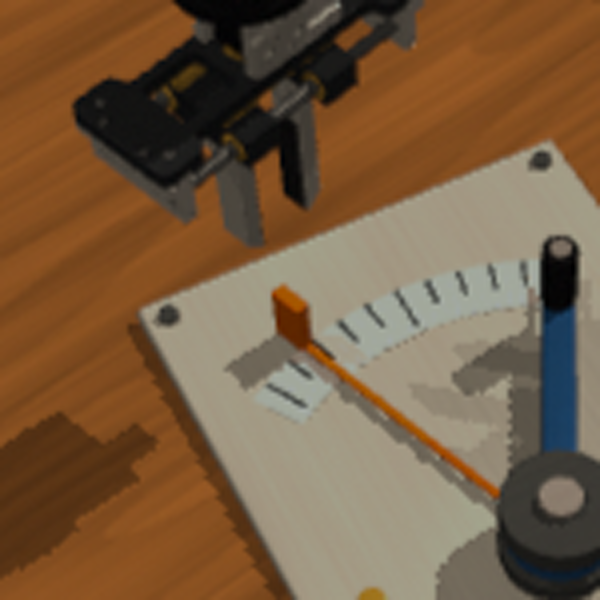

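The fingers are open above the tab, which sits at about (262.7,228.7) in the scene image, within 2 px of the prediction. Descending to pinch it.

In the tool's units: 0.03 m is 30, 0.025 m is 25.

```bash
echo '[[[0.03, 1, -0.7, 30, 0], [0.03, 0, 0, 30, 0], [0.03, 0, 0, 25, 0], [0.03, 0, 0, 16.5, 0], [0.03, 0, 0, 0, 0], [0, 0, 0, 0, 0], [0, 0, 0, 0, 0], [0, 0, 0, 0, 0], [0, 0, 0, 0, 0], [0, 0, 0, 0, 0]]]' | python3 nudge.py
python3 -c "
from h import *
go(PIV+.205*rad(.839),.03,ang(.839)-np.pi)"
```

```text
time: 11.85
tool_pos: [0.5047, -0.0747, 0.0306]
ee_rot: [3.141, -0.003, 0.132]
wrist_force: [-0.8, 1.5, 3.0]
width: 0.0099
finger_force: 30.0
t 11.85 yaw 0.132 tool d: -0.0015 -0.0001 0.0006 turn -0.002 F tool -0.58 -1.6 Fz 3.01 w 0.009886540499250602
```

```bash
echo '[[[0, 0.2, -8.1, 0, 0.4], [0, 0.2, -8.1, 0, 0.4], [0, 0.2, -8.1, 0, 0.4], [0, 0.2, -8.1, 0, 0.4], [0, 0.2, -8.1, 0, 0.4], [0, 0.2, -8.1, 0, 0.4], [0, 0.2, -8.1, 0, 0.4], [0, 0.2, -8.1, 0, 0.4], [0, 0.2, -8.1, 0, 0.4], [0, 0.2, -8.1, 0, 0.4], [0, 0.2, -8.1, 0, 0.4], [0, 0.2, -8.1, 0, 0.4], [0, 0.2, -8.1, 0, 0.4], [0, 0.2, -8.1, 0, 0.4], [0, 0, 0, 0, 0], [0, 0, 0, 0, 0]]]' | python3 nudge.py
cat >> h.py <<'E'
def curs():
    p=robot.get_obs()["tool_pos"][:2]-PIV;print("tool q",(np.arctan2(p[1],p[0])%(2*np.pi)-ang(.5)+.5).round(4),"r",np.hypot(*p).round(4))
    for n in("top","scene"):
        s=robot.snapshot(n);H,S,V=cv2.split(cv2.cvtColor(s["color"],cv2.COLOR_BGR2HSV))
        m=((H>5)&(H<18)&(S>190)&(V>120));a=np.argwhere(m)[:,::-1];P=cast(s,a,.022)[:,:2]-PIV;r=np.hypot(*P.T);th=np.arctan2(P[:,1],P[:,0])%(2*np.pi)-ang(.5)+.5
        ok=(r>.05)&(r<.16)&(abs(th-.5)<.6)
        if ok.sum(): print(n,[(th[ok&(r>x)&(r<x+.03)].mean().round(4)) for x in(.07,.1,.13)],ok.sum())
E
python3 -c "
from h import *
go(PIV+.2035*rad(.254),.03,ang(.254)-np.pi);curs()"
```

```text
time: 13.18
tool_pos: [0.5203, 0.0377, 0.0306]
ee_rot: [-3.139, 0.001, -0.427]
wrist_force: [-5.0, 4.7, 7.4]
width: 0.01
finger_force: 30.0
t 13.18 yaw -0.427 tool d: 0.0012 -0.0044 0.0006 turn 0.024 F tool -6.49 -2.2 Fz 7.39 w 0.009999023193840006
tool q 0.2758 r 0.2046
top [np.float64(0.2876), np.float64(0.285), np.float64(nan)] 39
scene [np.float64(0.2769), np.float64(0.2794), np.float64(0.2832)] 59h.py:48: RuntimeWarning: Mean of empty slice.
  if ok.sum(): print(n,[(th[ok&(r>x)&(r<x+.03)].mean().round(4)) for x in(.07,.1,.13)],ok.sum())
  ret = ret.dtype.type(ret / rcount)
```

In the tool's units: 0.001 m is 1, -0.04 m is -40, 0.012 rad is 0.12.

```bash
echo '[[[0, 1, -2.2, 0, 0.12], [0, 0, -2.4, 0, 0.12], [0, 0, 0, 0, 0], [0, 0, 0, 0, 0], [0, 0, 0, 0, 0], [0.03, 0, 0, 0, 0], [0.03, 0, 0, 0, 0], [0.03, 0, 0, 0, 0], [0.03, 0, 0, -30, 0], [0.03, 0, 0, -40, 0], [0.03, 0, 0, -40, 0], [0, -30, 0, 0, 0], [0, -30, 0, 0, 0], [0, -30, 0, 0, 0], [0, 0, 0, 0, 0]]]' | python3 nudge.py
python3 -W ignore -c "
from h import *
curs();blue();pointer()
for n in('top','scene'):
    s=robot.snapshot(n);c=proj(s,np.r_[PIV+.14*rad(.25),.034])[0].astype(int);cv2.imwrite(f'pics/p_{n}.png',cv2.resize(s['color'][c[1]-60:c[1]+60,c[0]-40:c[0]+40],None,fx=5,fy=5,interpolation=2))
cv2.imwrite('pics/q.png',np.hstack([cv2.imread(f'pics/p_{n}.png') for n in('top','scene')]))
go(PIV+.15*rad(0)-.034*tan(0),.13,ang(0)-np.pi/2)"
```

```text
time: 14.53
tool_pos: [0.4389, 0.0805, 0.1388]
ee_rot: [-3.142, 0.002, -0.451]
wrist_force: [-0.1, -0.7, -0.1]
width: 0.0069
finger_force: 0.0
tool q 0.259 r 0.2965
top [np.float64(0.2645), np.float64(0.2653), np.float64(0.2654)] 66
scene [np.float64(0.2568), np.float64(0.2565), np.float64(0.2615)] 65
blue q [np.float64(-0.0249), np.float64(-0.0179), np.float64(-0.0206), np.float64(-0.008)] 225
top 9 q -0.0078 r 0.1742
scene none 0
t 14.88 yaw -0.454 tool d: 0.1549 -0.0723 0.0086 turn -1.319 F tool 0.49 0.67 Fz -0.96 w 0.0004393776992957568
```

View pics/q.png

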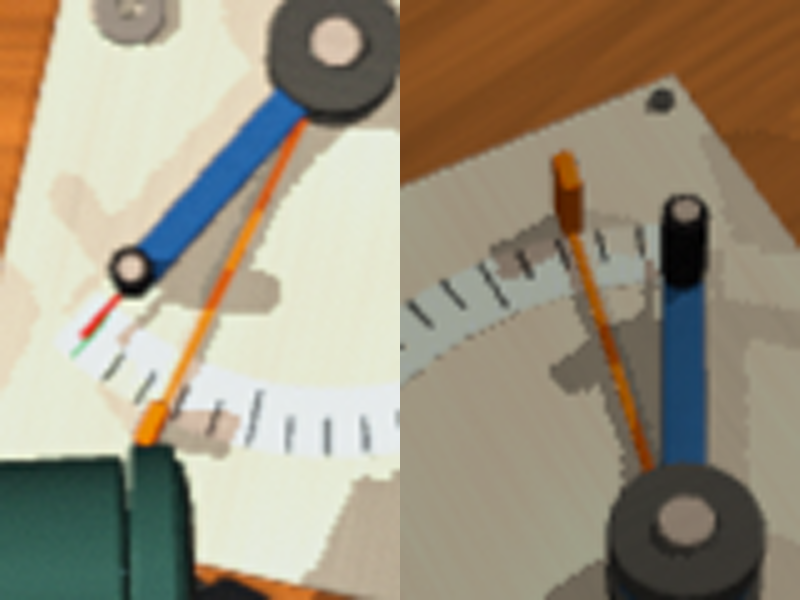

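The cursor now stands between 0.2 and 0.3, at about 0.257. The arm is at rest. Going back for the check push.

```bash
echo '[[[0, 31, -14.5, 0, 0], [0, 31, -14.5, 0, 0], [0, 31, -14.5, 0, 0], [0, 31, -14.5, 0, 0], [0, 31, -14.5, 0, 0], [0, 0, 0, 0, -1.2], [0, 0, 0, 0, -1.2], [0, 0, 0, 0, -1.2], [0, 0, 0, 0, -1.2], [0, 0, 0, 0, -1.2], [0, 0, 0, 0, -1.2], [0, 0, 0, 0, -1.2], [0, 0, 0, 0, -1.2], [0, 0, 0, 0, -1.2], [0, 0, 0, 0, -1.2], [0, 0, 0, 0, -1.19], [0, 0, 0, 0, 0], [0, 0, 0, 0, 0]]]' | python3 nudge.py|head -3
python3 -c "
from h import *
go(PIV+.15*rad(0)-.034*tan(0),.052,ang(0)-np.pi/2)"
```

```text
time: 16.38
tool_pos: [0.6139, 0.076, 0.1381]
ee_rot: [-3.141, 0.001, 0.863]
t 16.38 yaw 0.863 tool d: -0.0001 0.0005 0.0861 turn -0.003 F tool -0.42 -0.74 Fz 0.49 w 0.0005693191237141225
```

In the tool's units: -0.006 m is -6, 0.006 m is 6, -0.025 rad is -0.25.

```bash
echo '[[[0, 0, 0, 30, 0], [0, 0, 0, 30, 0], [0, 0, 0, 20, 0], [0, 0, 0, 6, 0], [0, 0, 0, 0, 0], [0, -6, 0, 0, 0], [0, -5, 0, 0, 0], [0, -3, 0, 0, 0], [0, -3.7, -0.4, 0, -0.25], [0, -3.7, -0.4, 0, -0.25], [0, -3.7, -0.4, 0, -0.25], [0, -3.7, -0.4, 0, -0.25], [0, -3.7, -0.5, 0, -0.25], [0, -3.7, -0.5, 0, -0.25], [0, -3.7, -0.5, 0, -0.25], [0, -3.7, -0.5, 0, -0.25], [0, -3.7, -0.5, 0, -0.25], [0, 0, 0, 0, 0]]]' | python3 nudge.py
python3 -c "
from h import *
blue()
go([.5827,.0396],.0542,1.117)"
```

```text
time: 17.88
tool_pos: [0.5843, 0.0437, 0.0552]
ee_rot: [3.138, -0.009, 1.092]
wrist_force: [3.2, 8.4, -1.7]
width: 0.0005
finger_force: 4.6
blue q [np.float64(0.2014), np.float64(0.2052), np.float64(0.2019), np.float64(0.2026)] 238
t 17.93 yaw 1.091 tool d: -0.0047 0.0004 0.0011 turn -0.026 F tool 9.35 0.04 Fz -1.86 w 0.00022316335830248037
```

```bash
echo '[[[0, -2.5, 0, 0, -0.14], [0, -2.2, 0, 0, -0.12], [0, 0, 0, 0, 0], [0, 0, 0, 0, 0], [0, 0, 0, 0, 0]]]' | python3 nudge.py|grep _force
for i in 1 2 3; do echo '[[[0, 0, 0, 0, 0]]]' | python3 nudge.py|grep _force; done
python3 -W ignore -c "
from h import *
blue();curs()"
echo '[[[0, 0, 0, 0, 0], [0, 0, 0, 0, 0], [0, 0, 0, 0, 0], [0, 0, 0, 0, 0], [0, 0, 0, 0, 0], [0, 0, 0, 0, 0], [0, 0, 0, 0, 0], [0, 0, 0, 0, 0], [0, 0, 0, 0, 0], [0, 0, 0, 0, 0], [0, 0, 0, 0, 0]]]' | python3 nudge.py|grep _force
```

```text
wrist_force: [3.4, 9.7, -1.1]
finger_force: 5.0
wrist_force: [3.6, 10.5, 0.2]
finger_force: 5.0
wrist_force: [2.9, 9.1, -0.3]
finger_force: 5.0
wrist_force: [4.1, 9.3, -0.6]
finger_force: 5.0
blue q [np.float64(0.2321), np.float64(0.2291), np.float64(0.2273), np.float64(0.2256)] 240
tool q 0.0869 r 0.1521
wrist_force: [3.5, 9.1, -1.8]
finger_force: 5.0
```

```bash
python3 -c "
from h import *
s=robot.snapshot('scene');c=proj(s,np.r_[PIV+.17*rad(.25),.034])[0].astype(int);cv2.imwrite('pics/v.png',cv2.resize(s['color'][c[1]-60:c[1]+80,c[0]-70:c[0]+70],None,fx=4,fy=4,interpolation=2))
t=robot.snapshot('top');b=np.r_[PIV,0]
for q in (.22,.25,.28): print(q,((proj(s,np.r_[PIV+.205*rad(q),.056])[0]-c+[70,60])*4).round())"
```

```text
0.22 [277. 172.]
0.25 [267. 173.]
0.28 [257. 176.]
```

View pics/v.png

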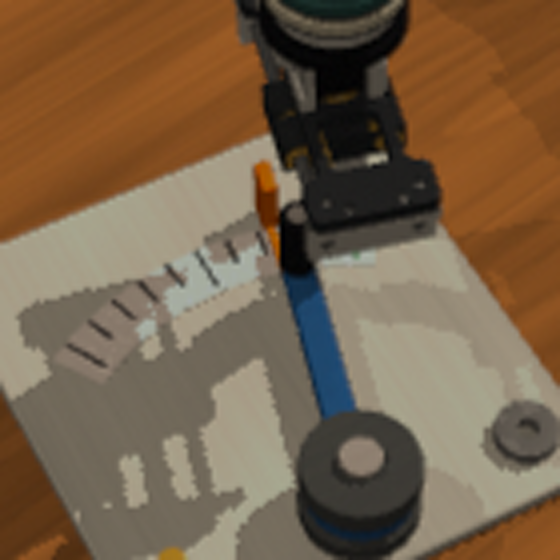

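The tab top is at about (264,170), which reads about 0.255. The blue bar covers the cursor bar, so they line up. Easing back.

In the tool's units: 0.01 m is 10, -0.04 m is -40, 0.025 rad is 0.25.

```bash
echo '[[[0, 3.7, 0.5, 0, 0.25], [0, 3.7, 0.5, 0, 0.25], [0, 3.7, 0.5, 0, 0.25], [0, 3.7, 0.5, 0, 0.25], [0, 3.7, 0.5, 0, 0.25], [0, 3.7, 0.5, 0, 0.25], [0, 3.7, 0.5, 0, 0.25], [0, 3.7, 0.5, 0, 0.25], [0, 3.7, 0.5, 0, 0.25], [0, 3.7, 0.5, 0, 0.25], [0, 4, 0, 0, 0], [0, 4, 0, 0, 0], [0, 6, 0, 0, 0], [0, 10, 0, 0, 0], [0, 10, 0, 0, 0], [0, 0, 0, -40, 0], [0, 0, 0, -40, 0], [0, 0, 0, -40, 0], [0, 0, 0, 0, 0], [0, 0, 0, 0, 0]]]' | python3 nudge.py
python3 -W ignore -c "
from h import *
blue();curs();print(robot.close_job())"
```

```text
time: 21.43
tool_pos: [0.6285, 0.0917, 0.1773]
ee_rot: [3.135, -0.006, 0.868]
wrist_force: [-0.7, 0.5, -1.2]
width: 0.0004
finger_force: 0.0
blue q [np.float64(-0.0249), np.float64(-0.0179), np.float64(-0.0193), np.float64(-0.0125)] 227
tool q -0.347 r 0.1601
top [np.float64(0.2645), np.float64(0.2645), np.float64(0.2664)] 60
scene [np.float64(0.2568), np.float64(0.2565), np.float64(0.2615)] 65
the job is handed in; nothing more can be done
None
```

The job is handed in, with no verdict returned: 10 N read about 0.25 on the scale, the check push at about 10 N lined up with the cursor to within about 0.01 rad, and the arm is back at rest with the cursor left at about 0.26.

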